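# Tug the tackle case lid, free its catch if caught, hold it open

### The arm

A 7-joint arm with a two-finger parallel gripper is mounted at the origin on the work surface. World frame = base frame: x ahead of the robot, y to its left, z up, the work surface at z = 0. Lengths are in m, angles in rad, forces in N, time in s.
With the tool pointing down it reaches from about 0.425 to 0.925 m from the base axis. Payload 6.8 kg.
Tool frame: the origin (TCP) lies where the fingers leave the gripper's body, on its centre line; the fingertips stand 73 mm ahead of it and the grasp point (between the pads) lies 54 mm ahead of it; z points along the fingers, y is the line along which they close (so a half turn about z gives the same grasp; the last joint's range is limited). The gripper opens to 85 mm and grips with 20 to 120 N. Pads are 22 mm wide; open, the fingers measure 114 mm over their backs; the gripper's body (76 mm by 85 mm) begins 54 mm behind the grasp point. The pads swing forward as they close: fully open they stand 13 mm farther back than shut.
Start: joints at [1.13, 0.477, 0.022, 1.555, -0.011, 1.109, -0.083], TCP at [0.221, -0.638, 0.304] pointing down, gripper open.
Joint ranges: [-2.96, 2.96], [-0.34, 2.1], [-1.41, 1.46], [0.24, 2.44], [-1.37, 4.51], [0.17, 1.92], [-2.96, 2.96]. Speed limits (rad/s): [2.39, 2.39, 3.14, 3.14, 3.14, 3.14, 3.14].

### API

Orientations are given as a rotation vector (axis times angle).
In Python, from bench import r gives the robot as it stands.
- The arm moves only by the tool creep_tool, called after "Emit:" as a command line: name --pt "numbers of a row" for each row, then --argument value for the rest. Schema: {"type":"object","properties":{"plan":{"type":"array","items":{"type":"array","prefixItems":[{"type":"array","items":{"type":"number"},"minItems":3,"maxItems":3},{"type":"array","items":{"type":"number"},"minItems":3,"maxItems":3}],"minItems":2,"maxItems":2},"minItems":1,"maxItems":5},"jaw":{"type":"number"},"grip_n":{"type":"number"},"only":{"type":"string"},"quiet":{"type":"boolean"},"lines":{"type":"string"}},"required":["plan"],"additionalProperties":false}. plan is a list of rows, 1 to 5 of them, each written [[dx, dy, dz], [rx, ry, rz]]: dx, dy, dz in fractions of the full range, 1 being 750 mm, then a rotation vector rx, ry, rz in parts of the range, where 1.0 means 90 degrees; each row is the pose to reach, as a shift and turn from the pose commanded when the call began, along the tool's axes at that moment; what a row does not reach only later rows make up. A row lasts 1/10 s, in which the tool goes at most 0.05 m and 0.15 rad, less where a joint would pass 70% of its speed; a pose out of reach is approached as far as the arm can. jaw is the finger opening in m, set as the call begins (left out keeps the last). The fingers move at their own pace and stop on an object; grip_n is the grip in N (left out, the last holds). Time passes only in rows, so rows that do not move let the fingers close. The tool returns the time, the measured TCP pose, the force, the opening and the grip force at its end. only (a regular expression) keeps the lines of the reply that match it, lines (a string "A,B") keeps lines A to B, and quiet returns only ok. A shift or turn number past 1, either way, is cut back to 1. Input that does not fit is refused with a message, and nothing moves.
- r.get_obs(): the state, without advancing time (a new reading comes with each control period).
- r.grab_frame(name): name is "side" or "top" or "wrist"; returns (picture, depth): 400x640x3 uint8, blue, green, red; 400x640 float32, m along the optical axis (not along the pixel's ray), 0 where there is no reading.
- r.camera_info(name): a dict with "camera_matrix" (3x3 intrinsics, pixels), "R" (3x3) and "t" (3): a world point X has camera coordinates R X + t. Camera axes: x right, y down, z forward; pixel columns grow to the right and rows downward; lengths in m; the calibration is good to about 2 mm. The wrist camera is an equidistant fisheye: a pixel r from the principal point sees the ray r / f radians off the axis. A picture is of the moment at which its call begins: read the wrist's pose just before it. camera_info takes no time and is no camera call; for the wrist camera it gives the pose at the moment of the call.
- r.hand_in(): hands the job in; it is judged then, once.
The state is a dict: "clock": time; "joints": joint angles; "qvel": joint speeds; "tau": joint torques, N m; "tcp_pos": TCP position; "orientation": TCP orientation; "contact_force": force on the tool from outside, world axes, zero at the start; "moment": the same for the moment, N m; "grip_width": finger opening in m; "gripper_force": force on a finger pad.
Only numpy, scipy, OpenCV 4.12 (cv2) and the standard library are available. Lean on these libraries where they do the work, as an engineer would, in place of code of your own. Each camera call takes 0.05 s, during which the arm holds its last target. There are 200 camera calls.

### The job

Unlock the orange tackle case: slide the yellow transport lock away from you until it meets its end stop. Then, with the red lever still where it is, tug the lid up gently by its steel bar: if the hidden catch still has hold of it, swing the red lever fully over, away from you, and lift again. Lift the lid about halfway open (about 45 degrees) and finish still holding it there by the bar, because it falls shut if let go; do not wrench a caught lid, and leave the mug, the jar and the spool as they stand.

Things in the scene. Friction and masses are not known exactly. Their poses are not given: they have to be found in the camera images.
- case: Orange tackle case fixed to the bench, 190 mm deep (own x), 374 wide (y), 100 high; origin at the centre of its underside. +x runs from its front (bar side, by the robot) to the hinge side ('away from you'), +y left. A white lid 12 mm thick lies on its middle 260 mm. On each side a flat closed shoulder 56 mm wide, top at 100 mm: yellow lock on the left (+y), red lever on the right.
- lock (a joint): Travel of the yellow transport lock in m along the case's +x: about 0 to 0.012 at the start (its steel tongue lies over a small steel ear on the lid's left edge and blocks the lid), 0.05 at its end stop, where the lid is clear of it. About 3 N of friction; it stays where it is left.
- lock_top (a point): Centre of the top of the yellow lock grip: a block 20 mm (case x) by 24 mm (case y) standing 36 mm up from the shoulder; its top is 137 mm above the bench. Its tongue (24 mm along x, 5 mm thick, 113 mm up) reaches 16 mm from the block towards the lid. In the case's frame it is at x = -60 mm + travel, y = +158 mm.
- release (a joint): Angle of the red release lever in rad: 0 to 0.12 at the start (leaning about 0.5 rad towards the case's front), growing as its top swings to the case's +x, 1.0 fully over (leaning 0.5 rad to the hinge side), stopped there. About 1.3 N at the ball moves it; it stays where it is left. Fully over, it has drawn the hidden catch off the lid, which then stays off.
- release_tip (a point): Centre of the red ball (22 mm across) at the top of the lever. It is 65 mm from the pivot on a red rod 12 mm thick.
- release_pivot (a point): Pivot of the release lever, 100 mm above the bench in the top of the right shoulder; the lever turns about the case's y axis. In the case's frame it is at x = -20 mm, y = -158 mm.
- lid (a joint): Opening angle of the lid in rad, 0 shut, at most 1.3; it falls shut when let go. With the lock on, it stops at about 0.01. With the lock off: if the hidden catch inside the case (caught in about half of the starts) has hold of it, it rises about 0.03 (6 mm at the bar) and stops hard; if not, it comes up freely with about 2 N at the bar.
- lid_bar (a point): Round steel bar handle, 12 mm thick, 130 mm long along the case's y, fixed to the lid's front edge by a post at each end; this point is the middle of the bar, 42 mm in front of that edge and 106 mm above the bench when shut. 36 mm of open space between bar and case, nothing under it down to the bench. It turns with the lid.
- lid_hinge (a point): Middle of the lid's hinge line (along the case's y) on the case's far edge, 100 mm above the bench; the bar's axis lies 232 mm from it.
- mug: White mug, 80 mm across, 90 mm high, standing left of the case; origin at the centre of its underside. Leave alone.
- jar: Amber jar with a green cap, 56 mm across, 70 mm high, right of the case; origin at the centre of its underside. Leave alone.
- spool: Blue thread spool, 40 mm across, 42 mm high, in front of the right half of the case; origin at the centre of its underside. Leave alone.

How it is judged:
By the outcome, as a careful person would: the job done as asked, in the order asked, and still so for the second after the job is handed in, while the arm keeps its last pose, push and grip.
It also fails if it takes over 70 s, if anything falls off the work surface, if the arm or the gripper's body presses on something with over 40 N, if the wrist force passes 120 N, or if a joint passes its speed limit or range.

## Working session

There is one attempt and no reset: what is moved stays moved. The work goes in short steps, Python scripts to look and compute and a tool call to move; the robot and the scene stay as the last step left them, time stands still between calls to the robot, and variables do not carry over. Pictures are saved under pics/ and viewed, at most 10 in all, crops included, and the job is handed in when it is done.

```bash
ls; mkdir -p pics; python3 - <<'E'
from bench import r
import cv2
for n in("top","side"):
    p,d=r.grab_frame(n); cv2.imwrite(f"pics/{n}0.png",p)
    c=r.camera_info(n); print(n,c)
print(r.get_obs())
E
```

```text
bench.py
pics
top {'camera_matrix': array([[399.05761752,   0.        , 317.50041103],
       [  0.        , 399.05761752, 195.25291787],
       [  0.        ,   0.        ,   1.        ]]), 'R': array([[ 4.67806846e-04, -9.99944378e-01,  1.05366714e-02],
       [-9.99394771e-01, -8.33997234e-04, -3.47763648e-02],
       [ 3.47832181e-02, -1.05140257e-02, -9.99339573e-01]]), 't': array([0.01552369, 0.55639786, 1.13251682])}
side {'camera_matrix': array([[409.69022105,   0.        , 318.77069581],
       [  0.        , 409.69022105, 202.1065044 ],
       [  0.        ,   0.        ,   1.        ]]), 'R': array([[ 0.75987989, -0.65001886, -0.00761793],
       [-0.31127838, -0.35355031, -0.88210427],
       [ 0.57069109,  0.6726646 , -0.47099259]]), 't': array([-0.41987337,  0.29711042,  0.61129646])}
{'clock': 0.1, 'joints': array([ 1.12988738,  0.47776587,  0.02235262,  1.5563167 , -0.01150703,
        1.10929983, -0.08309268]), 'qvel': array([-8.63601336e-05, -2.91173424e-03, -1.26839576e-03, -4.54772398e-03,
       -7.19091732e-04, -9.03131730e-06, -1.10219684e-03]), 'tau': array([ 5.49623874e-03, -5.97761965e+01,  1.61467005e+00, -2.81955582e+01,
        1.29082435e-02,  5.05029573e-03,  3.42548253e-05]), 'tcp_pos': array([ 0.22038702, -0.63758691,  0.3030057 ]), 'orientation': array([-3.09660072e+00, -5.20122717e-01,  6.17146036e-04]), 'contact_force': array([-0.83350909,  0.28549937, -0.77035836]), 'moment': array([-0.00180606, -0.01145132,  0.02731131]), 'gripper_force': 0.0, 'grip_width': 0.08519623512668832}
```

View pics/top0.png

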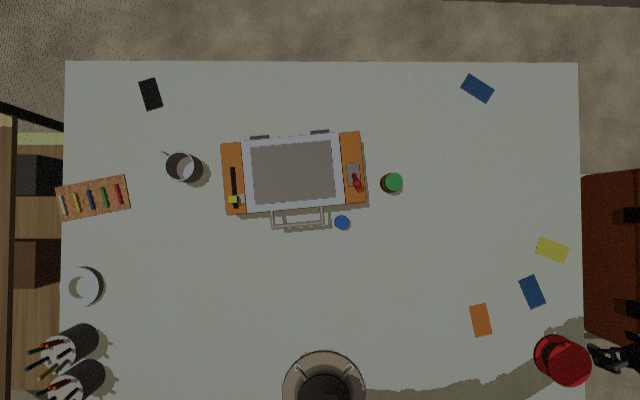

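View pics/side0.png

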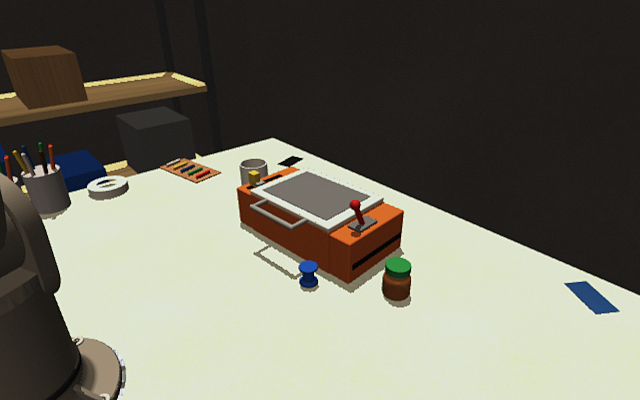

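The top view shows the case centred near (293,175), slightly yawed, with the yellow lock at (234,199), the red ball at (357,184) and the bar at about (299,226). The spool is at (342,222), just right of the bar's end, the jar at (392,183) and the mug at (184,167). The side view agrees. Next I measure these.

```bash
cat > h.py <<'E'
from bench import r
import cv2, numpy as np
from scipy.spatial.transform import Rotation as Ro
def cloud(n):
    p,d=r.grab_frame(n); c=r.camera_info(n); K=c["camera_matrix"]
    v,u=np.mgrid[:400,:640]
    X=np.stack([(u-K[0,2])/K[0,0]*d,(v-K[1,2])/K[1,1]*d,d],-1)
    W=(X-c["t"])@c["R"]; W[d==0]=np.nan
    return p,W,cv2.cvtColor(p,cv2.COLOR_BGR2HSV)
def ray(n,u,v,z):
    c=r.camera_info(n);K=c["camera_matrix"]
    d=c["R"].T@np.array([(u-K[0,2])/K[0,0],(v-K[1,2])/K[1,1],1]); o=-c["R"].T@c["t"]
    return o+d*(z-o[2])/d[2]
def totool(v):
    return Ro.from_rotvec(r.get_obs()["orientation"]).as_matrix().T@v
E
cat > m.py <<'E'
from h import *
p,W,H=cloud("top")
z=W[...,2]
roi=np.zeros(z.shape,bool); roi[110:240,130:410]=1
# case+lid top
hi=roi&(z>.085)&(z<.12)
hue,s,v=H[...,0],H[...,1],H[...,2]
org=roi&(hue>5)&(hue<20)&(s>150)&(z>.085)
n,l,st,ce=cv2.connectedComponentsWithStats(org.astype(np.uint8))
for i in range(1,n):
    if st[i,4]>50:
        m=l==i; rc=cv2.minAreaRect(np.argwhere(m)[:,::-1].astype(np.float32))
        b=np.array([ray("top",*q,.1) for q in cv2.boxPoints(rc)]); print("org",st[i],np.nanmedian(z[m]),b[:,:2].round(4).tolist())
for nm,m in dict(yel=(hue>20)&(hue<35)&(s>120)&(z>.12),red=((hue<5)|(hue>174))&(s>150)&(z>.1),
   green=(hue>40)&(hue<80)&(s>100),blue=(hue>100)&(hue<125)&(s>120)).items():
    m=m&roi
    q=W[m]; print(nm,m.sum(),np.nanmedian(q,0).round(4),np.nanmin(q,0).round(3),np.nanmax(q,0).round(3),np.argwhere(m).mean(0)[::-1])
    if nm=="red": t=q[q[:,2]>np.nanmax(q[:,2])-.008]; print("ball top",t.mean(0))
bar=(z>.09)&(z<.125)&roi&~org; bar[:213]=0
q=W[bar]; print("bar",bar.sum(),q.mean(0),q.min(0),q.max(0))
rc=cv2.minAreaRect(q[:,:2].astype(np.float32)); print(rc)
cv2.imwrite("pics/crop.png",cv2.resize(p[120:245,140:420],None,fx=2.8,fy=2.8,interpolation=cv2.INTER_CUBIC))
E
python3 m.py
```

```text
org [ 339  131   27   73 1157] 0.10118836315370554 [[0.7187, -0.0379], [0.7244, -0.0931], [0.5371, -0.1112], [0.5316, -0.0563]]
org [ 220  142   27   73 1143] 0.10136554239031859 [[0.6893, 0.2749], [0.6941, 0.2213], [0.5072, 0.2038], [0.5025, 0.2571]]
yel 72 [0.5422 0.2315 0.1383] [0.535 0.221 0.122] [0.553 0.245 0.142] [232.58333333 198.84722222]
red 81 [ 0.586  -0.0774  0.1659] [ 0.571 -0.088  0.102] [0.611 0.244 0.173] [354.02469136 180.92592593]
ball top [ 0.5802937  -0.07903903  0.16837098]
green 266 [ 0.5931 -0.1887  0.071 ] [ 0.569 -0.214  0.044] [0.62  0.239 0.101] [392.43984962 181.46240602]
blue 153 [ 0.4811 -0.0504  0.0432] [ 0.464 -0.069  0.005] [0.527 0.235 0.104] [340.80392157 221.61437908]
bar 337 [0.48212875 0.08088012 0.11162706] [ 4.64991170e-01 -9.87528622e-05  9.29153864e-02] [0.5066531  0.25676322 0.11845219]
((0.48580503463745117, 0.12832821905612946), (0.04162229225039482, 0.25685590505599976), 0.022327741608023643)
```

View pics/crop.png

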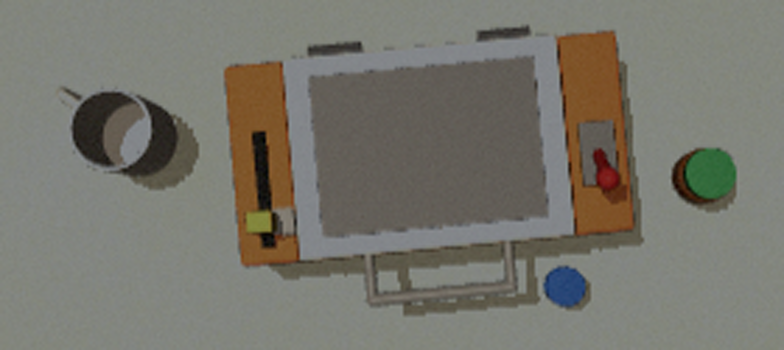

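Held against the given sizes: case centre (0.613, 0.082), yaw 0.095, width 370 mm against 374 given, top at 0.101. The lock sits at about 3 mm of travel, the ball top is at z = 0.168, and the crop confirms the layout, with the spool just right of the bar's end. Now for the first approach in the tool's axes.

```bash
cat >> h.py <<'E'
C=np.array([.6133,.0819,0]); Y=.0954
Rc=Ro.from_euler("z",Y).as_matrix()
def case(x,y,z): return C+Rc@np.array([x,y,z])
def to(P,turn=True):
    o=r.get_obs(); R=Ro.from_rotvec(o["orientation"]).as_matrix()
    best=None
    for s in(1,-1):
        y=Rc[:,0]*s; z=np.array([0,0,-1.]); T=np.stack([np.cross(y,z),y,z],1)
        v=Ro.from_matrix(R.T@T).as_rotvec()
        if best is None or np.linalg.norm(v)<np.linalg.norm(best): best=v
    print("to",np.round(P,3),"tool shift",(R.T@(P-o["tcp_pos"])).round(4),"turn",best.round(3),"j7",o["joints"][6].round(2),"tcp",o["tcp_pos"].round(4))
E
python3 - <<'E'
from h import *
to(np.array([.42,-.35,.304])); to(np.array([.5,-.1,.304])); to(case(-.115,.158,.25)); print(r.get_obs()["joints"])
E
```

```text
to [ 0.42  -0.35   0.304] tool shift [ 0.2826 -0.2067 -0.0006] turn [-1.000e-03 -1.000e-03 -1.333e+00] j7 -0.08 tcp [ 0.2204 -0.6377  0.3032]
to [ 0.5   -0.1    0.304] tool shift [ 4.399e-01 -4.168e-01 -3.000e-04] turn [-1.000e-03 -1.000e-03 -1.333e+00] j7 -0.08 tcp [ 0.2204 -0.6377  0.3032]
to [0.484 0.228 0.25 ] tool shift [ 0.5318 -0.7322  0.0541] turn [-1.000e-03 -1.000e-03 -1.333e+00] j7 -0.08 tcp [ 0.2204 -0.6377  0.3032]
[ 1.12989479  0.47764804  0.02231667  1.55615679 -0.01150366  1.10927962
 -0.08310888]
```

Units first: shifts go in shares of 750 mm and turns go in shares of 90 degrees. So 0.2 m is 0.2667, -0.145 m is -0.1933, -0.7 rad is -0.4456.

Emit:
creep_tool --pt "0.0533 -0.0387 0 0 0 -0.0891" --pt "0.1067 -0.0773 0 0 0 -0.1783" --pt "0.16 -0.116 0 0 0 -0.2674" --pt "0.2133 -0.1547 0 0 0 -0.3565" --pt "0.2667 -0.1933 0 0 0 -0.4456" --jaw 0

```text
refused: plan[0]: [0.0533, -0.0387, 0, 0, 0, -0.0891] is too long (schema: maxItems 2). Nothing was moved.
```

Wrong form. The message asks for rows with the three-number parts in brackets of their own, so I'll send the same numbers that way.

Emit:
creep_tool --plan '[[[0.0533,-0.0387,0],[0,0,-0.0891]],[[0.1067,-0.0773,0],[0,0,-0.1783]],[[0.16,-0.116,0],[0,0,-0.2674]],[[0.2133,-0.1547,0],[0,0,-0.3565]],[[0.2667,-0.1933,0],[0,0,-0.4456]]]' --jaw 0

```text
clock: 0.65
tcp_pos: [0.3629, -0.4337, 0.3038]
orientation: [-2.728, -1.559, 0.0]
contact_force: [0.8, -1.2, 0.7]
grip_width: 0.0123
gripper_force: 0.0
```

```bash
python3 - <<'E'
from h import *
to(np.array([.46,-.2,.304])); to(np.array([.5,-.1,.304])); to(case(-.115,.158,.25))
E
```

```text
to [ 0.46  -0.2    0.304] tool shift [ 2.507e-01 -3.500e-02 -2.000e-04] turn [-0.     0.    -0.628] j7 0.16 tcp [ 0.3629 -0.4337  0.3038]
to [ 0.5   -0.1    0.304] tool shift [ 3.572e-01 -5.130e-02 -2.000e-04] turn [-0.     0.    -0.628] j7 0.16 tcp [ 0.3629 -0.4337  0.3038]
to [0.484 0.228 0.25 ] tool shift [ 0.6317 -0.2319  0.0538] turn [-0.     0.    -0.628] j7 0.16 tcp [ 0.3629 -0.4337  0.3038]
```

In the tool's units: 0.225 m is 0.3, 0.18 m is 0.24, -0.628 rad is -0.3998.

Emit:
creep_tool --plan '[[[0.06,-0.0093,0],[0,0,-0.0764]],[[0.12,-0.0187,0],[0,0,-0.1592]],[[0.18,-0.028,0],[0,0,-0.2419]],[[0.24,-0.0373,0],[0,0,-0.3183]],[[0.3,-0.0467,0],[0,0,-0.3998]]]' --jaw 0

```text
clock: 1.15
tcp_pos: [0.4477, -0.2227, 0.3039]
orientation: [2.114, 2.324, -0.0]
contact_force: [1.0, -0.7, 1.3]
grip_width: 0.0002
gripper_force: 0.0
```

```bash
python3 - <<'E'
from h import *
to(case(-.115,.158,.25));to(case(-.115,.158,.183))
E
```

```text
to [0.484 0.228 0.25 ] tool shift [0.4455 0.0787 0.0538] turn [-0.     0.    -0.001] j7 0.33 tcp [ 0.4477 -0.2227  0.3039]
to [0.484 0.228 0.183] tool shift [0.4455 0.0787 0.1208] turn [-0.     0.    -0.001] j7 0.33 tcp [ 0.4477 -0.2227  0.3039]
```

In the tool's units: 0.24 m is 0.32, 0.192 m is 0.256.

Emit:
creep_tool --plan '[[[0.064,0,0],[0,0,0]],[[0.128,0.0133,0],[0,0,0]],[[0.192,0.0267,0],[0,0,0]],[[0.256,0.04,0],[0,0,0]],[[0.32,0.0533,0],[0,0,0]]]' --jaw 0

```text
clock: 1.65
tcp_pos: [0.4654, 0.0199, 0.304]
orientation: [2.119, 2.318, -0.0]
contact_force: [0.7, 0.0, 0.1]
grip_width: -0.0005
gripper_force: 0.0
```

Emit:
creep_tool --plan '[[[0.06,0.0107,0.0133],[0,0,0]],[[0.12,0.0213,0.0267],[0,0,0]],[[0.18,0.032,0.04],[0,0,0]],[[0.24,0.0427,0.0533],[0,0,0]],[[0.2747,0.052,0.0667],[0,0,0]]]' --jaw 0

```text
clock: 2.15
tcp_pos: [0.4853, 0.2309, 0.2537]
orientation: [-2.114, -2.322, -0.002]
contact_force: [0.2, -0.7, 0.5]
grip_width: 0.0
gripper_force: 0.0
```

```bash
python3 - <<'E'
from h import *
to(case(-.115,.158,.183))
E
```

```text
to [0.484 0.228 0.183] tool shift [-0.0026 -0.0018  0.0707] turn [ 0.    -0.002 -0.002] j7 -0.73 tcp [0.4853 0.2309 0.2537]
```

In the tool's units: 0.0707 m is 0.0943, 0.035 m is 0.0467.

Emit:
creep_tool --plan '[[[-0.0027,-0.0027,0.0467],[0,0,0]],[[-0.004,-0.0027,0.0943],[0,0,0]],[[-0.004,-0.0027,0.0943],[0,0,0]]]' --jaw 0

```text
clock: 2.45
tcp_pos: [0.4818, 0.222, 0.179]
orientation: [-2.116, -2.317, 0.013]
contact_force: [-0.3, -1.5, -0.1]
grip_width: -0.0003
gripper_force: 0.0
```

Emit:
creep_tool --plan '[[[0,0.016,0],[0,0,0]],[[0,0.032,0],[0,0,0]],[[0,0.048,0],[0,0,0]],[[0,0.064,0],[0,0,0]],[[0,0.08,0],[0,0,0]]]'

```text
clock: 2.95
tcp_pos: [0.5452, 0.2293, 0.184]
orientation: [2.12, 2.319, 0.001]
contact_force: [-3.9, -0.2, 3.2]
grip_width: 0.0001
gripper_force: 1.8
```

```bash
python3 - <<'E'
from h import *
to(case(-.0345,.158,.183))
E
```

```text
to [0.564 0.236 0.183] tool shift [0.0049 0.0193 0.001 ] turn [ 0.    -0.    -0.006] j7 -0.75 tcp [0.5452 0.2293 0.184 ]
```

In the tool's units: 0.023 m is 0.0307, 0.021 m is 0.028.

Emit:
creep_tool --plan '[[[0.0027,0.0107,0],[0,0,0]],[[0.004,0.0187,0],[0,0,0]],[[0.004,0.024,0],[0,0,0]],[[0.004,0.028,0],[0,0,0]],[[0.004,0.0307,0],[0,0,0]]]'

```text
clock: 3.45
tcp_pos: [0.5656, 0.2337, 0.1828]
orientation: [-2.118, -2.318, 0.005]
contact_force: [-9.5, -3.9, 6.5]
grip_width: 0.0001
gripper_force: 5.2
```

Emit:
creep_tool --plan '[[[0,0.0027,0],[0,0,0]],[[0,0.004,0],[0,0,0]]]'

```text
clock: 3.65
tcp_pos: [0.5662, 0.2339, 0.1828]
orientation: [-2.116, -2.318, 0.012]
contact_force: [-17.4, -5.5, 12.7]
grip_width: -0.0001
gripper_force: 9.0
```

In the tool's units: -0.08 m is -0.1067, -0.075 m is -0.1.

Emit:
creep_tool --plan '[[[0,-0.016,0],[0,0,0]],[[0,-0.0187,-0.04],[0,0,0]],[[0,-0.04,-0.0933],[0,0,0]],[[-0.04,-0.08,-0.0933],[0,0,0]],[[-0.1,-0.1067,-0.0933],[0,0,0]]]' --jaw 0.04 --grip_n 40

```text
clock: 4.15
tcp_pos: [0.4961, 0.1556, 0.2551]
orientation: [2.111, 2.325, 0.009]
contact_force: [1.4, -0.7, -0.2]
grip_width: 0.04
gripper_force: 0.0
```

```bash
python3 - <<'E'
from h import *
p,W,H=cloud("top");hue,s,v=H[...,0],H[...,1],H[...,2]
m=(hue>20)&(hue<35)&(s>120)&(W[...,2]>.12);m[:110]=0;m[240:]=0;m[:,:130]=0;m[:,410:]=0
q=np.nanmedian(W[m],0);print(m.sum(),q,Rc.T@(q-C))
cv2.imwrite("pics/lock.png",cv2.resize(p[100:280,130:410],None,fx=2.8,fy=2.8))
to(case(-.137,0,.22))
E
```

```text
98 [0.58543706 0.23386878 0.13904662] [-0.0132604   0.15393185  0.13904662]
to [0.477 0.069 0.22 ] tool shift [-0.0734 -0.0237  0.0334] turn [-0.001  0.006 -0.009] j7 -0.57 tcp [0.4943 0.1443 0.2529]
```

View pics/lock.png

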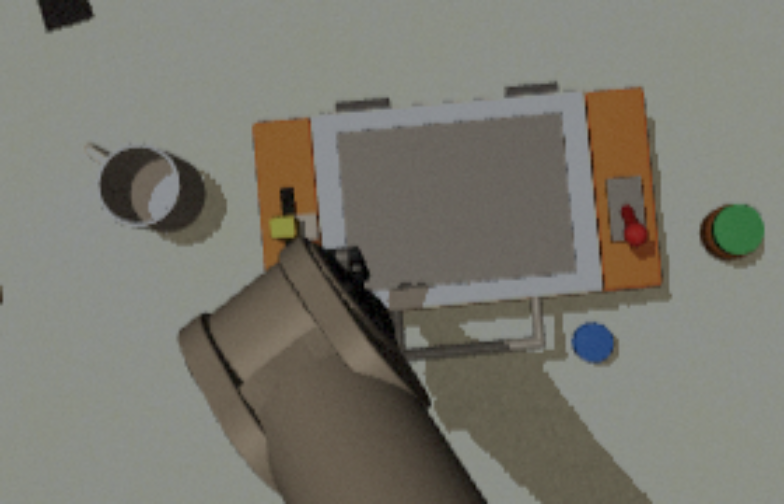

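The lock now stands at (283,226) in the crop, about 47–50 mm of travel. It stopped hard there, with the push rising to 17 N without motion. The bar is clear, with its centreline near (480,348), and I check that point against the computed bar position.

```bash
python3 - <<'E'
from h import *
for f,x0,y0,pts in((2.8,140,120,[(400,298),(440,295),(490,291)]),(2.8,130,100,[(460,350),(510,346)])):
    for a,b in pts:
        q=ray("top",x0+a/f-.3,y0+b/f-.3,.110); print((Rc.T@(q-C)).round(4))
to(case(-.137,0,.158))
E
```

```text
[-0.1377  0.0392  0.11  ]
[-0.1385  0.002   0.11  ]
[-0.1392 -0.0446  0.11  ]
[-0.1369  0.0093  0.11  ]
[-0.1376 -0.0373  0.11  ]
to [0.477 0.069 0.158] tool shift [-0.073  -0.0236  0.0954] turn [-0.001  0.006 -0.009] j7 -0.57 tcp [0.4943 0.1443 0.2529]
```

In the tool's units: -0.073 m is -0.0973, -0.035 m is -0.0467, -0.009 rad is -0.0057.

Emit:
creep_tool --plan '[[[-0.0467,-0.016,0],[0,0,-0.0057]],[[-0.0973,-0.032,0.04],[0,0,-0.0057]],[[-0.0973,-0.032,0.04],[0,0,-0.0057]],[[-0.0973,-0.032,0.04],[0,0,-0.0057]]]' --jaw 0.04 --grip_n 40

```text
clock: 4.6
tcp_pos: [0.4796, 0.0769, 0.223]
orientation: [2.111, 2.326, 0.001]
contact_force: [-0.9, -0.5, -0.0]
grip_width: 0.0402
gripper_force: 0.0
```

```bash
python3 - <<'E'
from h import *
to(case(-.137,0,.158))
E
```

```text
to [0.477 0.069 0.158] tool shift [-0.0078 -0.0035  0.065 ] turn [ 0.    -0.     0.002] j7 -0.44 tcp [0.4796 0.0769 0.223 ]
```

In the tool's units: 0.065 m is 0.0867, 0.055 m is 0.0733.

Emit:
creep_tool --plan '[[[-0.0053,-0.0047,0.0267],[0,0,0]],[[-0.0107,-0.0047,0.0533],[0,0,0]],[[-0.0107,-0.0047,0.0733],[0,0,0]],[[-0.0107,-0.0047,0.0867],[0,0,0]],[[-0.0107,-0.0047,0.0867],[0,0,0]]]' --jaw 0.04 --grip_n 40

```text
clock: 5.1
tcp_pos: [0.4768, 0.0706, 0.1577]
orientation: [-2.106, -2.33, -0.0]
contact_force: [-0.2, -0.2, 0.3]
grip_width: 0.0399
gripper_force: 0.0
```

Emit:
creep_tool --plan '[[[0,0,0],[0,0,0]],[[0,0,0],[0,0,0]],[[0,0,0],[0,0,0]],[[0,0,0],[0,0,0]]]' --jaw 0 --grip_n 40

```text
clock: 5.5
tcp_pos: [0.477, 0.0699, 0.159]
orientation: [2.108, 2.328, 0.002]
contact_force: [-1.8, 2.2, 6.5]
grip_width: 0.0105
gripper_force: 39.1
```

```bash
python3 - <<'E'
from h import *
to(case(-.137,0,.158))
E
```

```text
to [0.477 0.069 0.158] tool shift [-0.001  -0.0002  0.001 ] turn [ 0.001 -0.     0.004] j7 -0.52 tcp [0.477  0.0699 0.159 ]
```

Gripped (opening about 12 mm). Next is a gentle tug with small steps.

In the tool's units: -0.005 m is -0.0067, -0.004 m is -0.0053.

Emit:
creep_tool --plan '[[[0,0,-0.0027],[0,0,0]],[[0,0,-0.0053],[0,0,0]],[[0,0,-0.0067],[0,0,0]],[[0,0,-0.0067],[0,0,0]]]'

```text
clock: 5.9
tcp_pos: [0.4771, 0.0698, 0.1635]
orientation: [2.108, 2.329, 0.002]
contact_force: [2.3, 3.8, -2.6]
grip_width: 0.0107
gripper_force: 39.0
```

```bash
python3 - <<'E'
from h import *
o=r.get_obs();print(o['tcp_pos'],o['contact_force'])
E
```

```text
[0.4770768  0.06980865 0.16345221] [ 2.26240453  3.77564151 -2.63798264]
```

In the tool's units: -0.003 m is -0.004, -0.002 m is -0.0027.

Emit:
creep_tool --plan '[[[0,0,-0.0013],[0,0,0]],[[0,0,-0.0027],[0,0,0]],[[0,0,-0.004],[0,0,0]]]'

```text
clock: 6.2
tcp_pos: [0.4772, 0.0698, 0.1664]
orientation: [2.108, 2.329, 0.002]
contact_force: [3.0, 4.9, -2.9]
grip_width: 0.0108
gripper_force: 38.9
```

In the tool's units: -0.002 m is -0.0027, -0.001 m is -0.0013.

Emit:
creep_tool --plan '[[[0,0,-0.0013],[0,0,0]],[[0,0,-0.0027],[0,0,0]],[[0,0,-0.0027],[0,0,0]]]'

```text
clock: 6.5
tcp_pos: [0.4773, 0.0698, 0.1685]
orientation: [2.108, 2.329, 0.002]
contact_force: [2.3, 4.3, -2.8]
grip_width: 0.0107
gripper_force: 38.9
```

In the tool's units: -0.008 m is -0.0107, -0.006 m is -0.008.

Emit:
creep_tool --plan '[[[0,0,-0.0027],[0,0,0]],[[0,0,-0.0053],[0,0,0]],[[0,0,-0.008],[0,0,0]],[[0,0,-0.0107],[0,0,0]],[[0,0,-0.0107],[0,0,0]]]'

```text
clock: 7.0
tcp_pos: [0.4779, 0.0698, 0.1768]
orientation: [2.108, 2.328, 0.004]
contact_force: [3.2, 4.2, -2.9]
grip_width: 0.0107
gripper_force: 38.9
```

```bash
python3 - <<'E'
from h import *
p,d=r.grab_frame("side"); cv2.imwrite("pics/tug.png",cv2.resize(p[130:310,200:440],None,fx=3,fy=3))
E
```

```text
(no output)
```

View pics/tug.png

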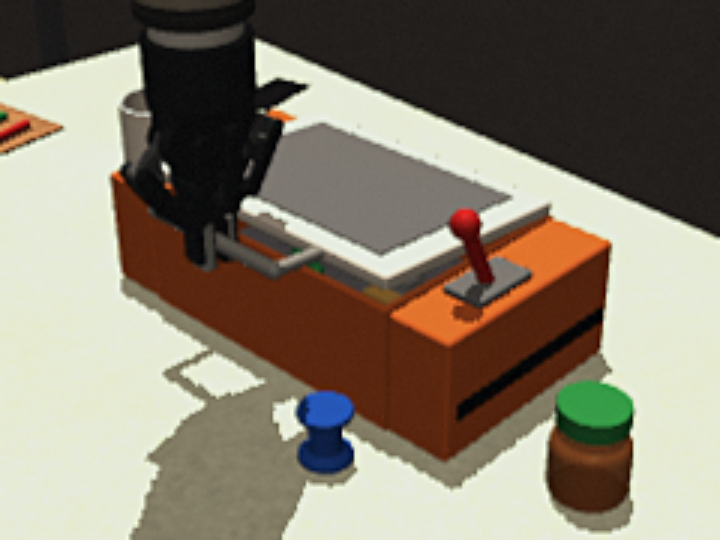

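The lid came up freely to about 18 mm with about 3 N, and its front edge is visibly raised off the case, so the catch isn't holding it and the lever can stay. I carry on along the arc, keeping the tool vertical.

In the tool's units: -0.0775 m is -0.1033, -0.063 m is -0.084.

Emit:
creep_tool --plan '[[[0,0.0027,-0.0213],[0,0,0]],[[0,0.0073,-0.0427],[0,0,0]],[[0,0.0133,-0.0633],[0,0,0]],[[0,0.0207,-0.084],[0,0,0]],[[0,0.0293,-0.1033],[0,0,0]]]'

```text
clock: 7.55
tcp_pos: [0.4991, 0.0718, 0.2544]
orientation: [2.109, 2.328, 0.002]
contact_force: [6.8, 4.6, -7.3]
grip_width: 0.0107
gripper_force: 38.8
```

Emit:
creep_tool --plan '[[[0,0,0],[0,0,0]]]'

```text
clock: 7.65
tcp_pos: [0.4994, 0.0718, 0.255]
orientation: [2.109, 2.327, 0.002]
contact_force: [1.1, 4.4, -2.6]
grip_width: 0.0104
gripper_force: 39.2
```

```bash
python3 - <<'E'
from h import *
o=r.get_obs();print(Rc.T@(o['tcp_pos']-C), Ro.from_rotvec(o["orientation"]).as_matrix().round(3))
E
```

```text
[-0.11436361  0.00081804  0.25504367] [[-0.098  0.995  0.002]
 [ 0.995  0.098  0.   ]
 [ 0.     0.002 -1.   ]]
```

In the tool's units: -0.064 m is -0.0853, -0.0535 m is -0.0713.

Emit:
creep_tool --plan '[[[0,0.01,-0.0193],[0,0,0]],[[0,0.0213,-0.0373],[0,0,0]],[[0,0.034,-0.0547],[0,0,0]],[[0,0.048,-0.0713],[0,0,0]],[[0,0.0613,-0.0853],[0,0,0]]]'

```text
clock: 8.15
tcp_pos: [0.5414, 0.0759, 0.3167]
orientation: [-2.105, -2.325, 0.012]
contact_force: [-10.1, 2.6, 5.0]
grip_width: 0.0105
gripper_force: 39.5
```

Emit:
creep_tool --plan '[[[0,0,0],[0,0,0]],[[0,0,0],[0,0,0]],[[0,0,0],[0,0,0]],[[0,0,0],[0,0,0]],[[0,0,0],[0,0,0]]]'

```text
clock: 8.65
tcp_pos: [0.541, 0.0759, 0.3165]
orientation: [-2.105, -2.326, 0.011]
contact_force: [-10.9, 1.4, 8.0]
grip_width: 0.0106
gripper_force: 39.6
```

```bash
python3 - <<'E'
from h import *
o=r.get_obs();q=Rc.T@(o['tcp_pos']-C);print(q,"angle",np.arctan2(q[2]-.154-.0,.095-q[0])-.026)
p,d=r.grab_frame("side"); cv2.imwrite("pics/open.png",cv2.resize(p[90:310,180:440],None,fx=2.7,fy=2.7))
E
```

```text
[-0.07250414  0.00091298  0.31647667] angle 0.7441637065874002
```

View pics/open.png

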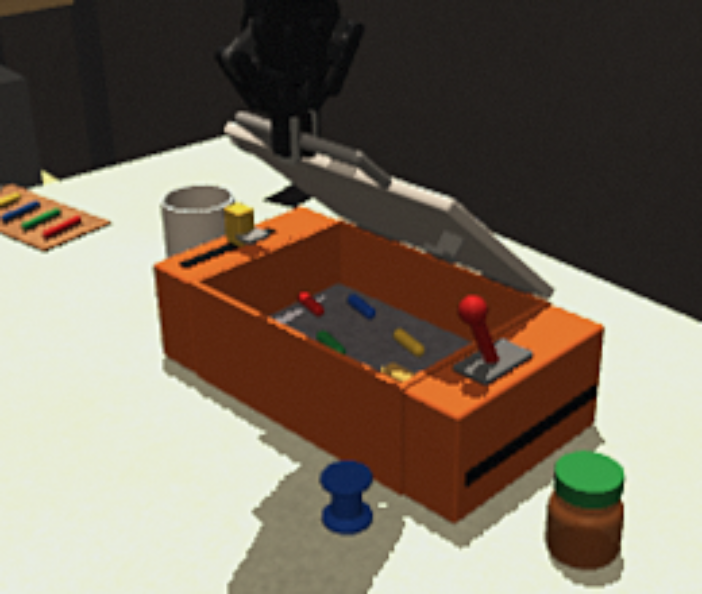

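The lid stands open at roughly 43–44° in the gripper, and the lock, lever, mug, jar and spool are as they should be. A 2–4 mm correction will ease the small radial load, then I hand in.

In the tool's units: -0.004 m is -0.0053, -0.002 m is -0.0027.

Emit:
creep_tool --plan '[[[0,0.0013,-0.0027],[0,0,0]],[[0,0.0027,-0.0053],[0,0,0]],[[0,0.0027,-0.0053],[0,0,0]],[[0,0.0027,-0.0053],[0,0,0]],[[0,0.0027,-0.0053],[0,0,0]]]'

```text
clock: 9.2
tcp_pos: [0.5447, 0.0762, 0.3206]
orientation: [-2.107, -2.327, 0.006]
contact_force: [-5.5, 2.5, 2.1]
grip_width: 0.0103
gripper_force: 39.2
```

```bash
python3 - <<'E'
from h import *
o=r.get_obs();q=Rc.T@(o['tcp_pos']-C);print(q,np.arctan2(q[2]-.154,.095-q[0])-.026,o['contact_force'])
print(r.hand_in())
E
```

```text
[-0.0688391   0.00084924  0.32062073] 0.7678154026843337 [-5.45057719  2.48022222  2.07514663]
the job is handed in; nothing more can be done
None
```

Handed in at about 9 s: the lock is at its end stop, the gentle tug showed the lid wasn't caught so the red lever stayed put, and the gripper still holds the lid by its bar at about 44°.

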